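# Lock the decorating turntable with its index pin

### The arm

A 7-joint arm with a two-finger parallel gripper is mounted at the origin on the work surface. World frame = base frame: x ahead of the robot, y to its left, z up, the work surface at z = 0. Lengths are in m, angles in rad, forces in N, time in s.
With the tool pointing down it reaches from about 0.425 to 0.925 m from the base axis. Payload 6.8 kg.
Tool frame: the origin (TCP) lies midway between the tips of the shut fingers; the grasp point (between the pads) lies 19 mm behind it; x points along the fingers, y is the direction in which the jaws open and shut, and the axes are right-handed (so a half turn about x gives the same grasp; the last joint's range is limited). The gripper opens to 85 mm and grips with 20 to 120 N. Pads are 22 mm wide; open, the fingers measure 114 mm over their backs; the gripper's body (76 mm by 85 mm) begins 54 mm behind the grasp point. The pads swing forward as they close: fully open they stand 13 mm farther back than shut.
Start: joints at [-1.423, 0.477, 0.022, 1.555, -0.011, 1.109, -0.083], TCP at [0.171, 0.653, 0.231] pointing down, gripper open.
Joint ranges: [-2.96, 2.96], [-0.34, 2.1], [-1.41, 1.46], [0.24, 2.44], [-1.37, 4.51], [0.17, 1.92], [-2.96, 2.96]. Speed limits (rad/s): [2.39, 2.39, 3.14, 3.14, 3.14, 3.14, 3.14].

### API

Orientations are given as a rotation vector (axis times angle).
In Python, from bench import r gives the robot as it stands.
- The arm moves only by the tool carry_out, never from a script. Its argument "targets" is one flat list of numbers, 7 for each row, row after row: the finger opening in m, from 0 to 0.0854, then the shift along the tool's x, y, z in m, then the turn, a rotation vector about the tool's x, y, z in units of 5 degrees (1.0 is 5 degrees). A call has 1 to 12 rows; each row is the pose to reach, as a shift and turn from the pose measured when the call began, along the tool's axes at that moment; what a row does not reach only later rows make up. A row lasts 1/8 s, in which the tool goes at most 62.5 mm and 10.7 degrees, less where a joint would pass 70% of its speed; a pose out of reach is approached as far as the arm can. A call with a gripper value outside its range is refused whole. The fingers move at their own pace and stop on an object; "squeeze" is the grip in N (left out, the last holds). Time passes only in rows, so rows that repeat a pose let the fingers close. It gives the time, the measured TCP pose, the force and the opening at its end, in the units of the state.
- r.get_obs(): the state, without advancing time (a new reading comes with each control period).
- r.grab_frame(name): name is "side" or "top" or "wrist"; returns the picture (480x640x3 uint8, blue, green, red); there is no depth.
- r.camera_info(name): a dict with "fx", "fy", "cx", "cy" (pixels), "D" ([k1, k2, p1, p2, k3] as OpenCV has them; the pictures are not rectified), "xyz" and "orientation" of the camera in the world. Camera axes: x right, y up, looking along -z (the intrinsics and any distortion apply to the point x, -y, -z); pixel columns grow to the right and rows downward; lengths in m; the calibration is good to about 2 mm. A picture is of the moment at which its call begins: read the wrist's pose just before it. camera_info takes no time and is no camera call; for the wrist camera it gives the pose at the moment of the call.
- r.hand_in(): hands the job in, once; it reports no verdict.
The state is a dict: "clock": time; "joints": joint angles; "qvel": joint speeds; "tau": joint torques, N m; "tcp_pos": TCP position; "orientation": TCP orientation; "contact_force": force on the tool from outside, world axes, zero at the start; "moment": the same for the moment, N m; "grip_width": finger opening in m.
Only numpy, scipy, OpenCV 4.12 (cv2) and the standard library are available. Lean on these libraries where they do the work, as an engineer would, in place of code of your own. Each camera call takes 0.05 s, during which the arm holds its last target. There are 200 camera calls.

### The job

Lock the decorating turntable for painting: swing its head round until the hole in the steel ear stands over the socket fixed to the base, then take the index pin (the fitting with the straight cylindrical knob) from the wooden rack and lower it upright through the ear into the socket until its flange rests on the ear. Let go of it there.

Things in the scene. Friction and masses are not known exactly. Their poses are not given: they have to be found in the camera images.
- index_pin: Loose steel pin, about 0.2 kg, upright in one of 3 holes (65 mm apart) of a wooden rack 66 mm high, its tip 6 mm above the table. Origin: tip; z up. Shaft 18 mm thick, lowest 20 mm tapering to 6 mm; flange 44 mm wide at 60 to 65 mm above the tip; straight knob 24 mm wide at 65 to 101 mm. Its y axis runs along the rack's row. The fittings beside it have a ball top and a T-bar top, no taller.
- ear_hole (a point): Centre of the ear's hole at the ear's top, 88 mm above the table. Ear: dark steel plate 44 mm wide, 12 mm thick, out from the 150 mm blue head (top at 90 mm, dish on it to 112 mm), ending 124 mm from the turning axis; grip its two sides from above. Hole right through, 28 mm, 4 mm chamfer, 100 mm from the axis. x points outward from the axis, z up.
- socket_mouth (a point): Centre of the socket's mouth, 70 mm above the table: a hole 28 mm wide, 52 mm deep, 3 mm chamfer, in a blue 40 x 40 mm block fixed to the turntable's base; the ear passes 6 mm above it. x points outward from the turntable's upright axis, which lies 100 mm behind (towards -x); z up.
- wheel_head (a joint): Angle of the turntable's head, rad: 0 with the ear hole right over the socket, positive with the ear anticlockwise of the socket seen from above; starts between 0.55 and 1.15. It turns freely past 0 as well, with light friction (0.05 N m), and stays where it is left.
Mind the look-alikes: they are no part of the job. What is shaped like the index_pin but blue or pink is not meant. What is shaped like the part that bears ear_hole but pink is not meant.

How it is judged:
By the outcome, as a careful person would: the job done as asked, in the order asked, and still so for the second after the job is handed in, with the robot touching nothing.
It also fails if it takes over 54 s, if anything falls off the work surface, if the arm or the gripper's body presses on something with over 40 N, if the wrist force passes 120 N, or if a joint passes its speed limit or range.

## Working session

There is one attempt and no reset: what is moved stays moved. The work goes in short steps, Python scripts to look and compute and a tool call to move; the robot and the scene stay as the last step left them, time stands still between calls to the robot, and variables do not carry over. Pictures are saved under pics/ and viewed, about 8 in all and at most 12, crops included, and the job is handed in when it is done.

Besides the shell and the picture viewer there is one more tool, called after "Call:" as name(argument=value, ...) on one line, values as JSON. carry_out: Moves the arm, as the interface text tells. Its arguments: {"type":"object","properties":{"targets":{"type":"array","items":{"type":"number"}},"squeeze":{"type":"number"}},"required":["targets"]}

```bash
mkdir -p pics
python3 - <<'E'
from bench import r
import cv2
o=r.get_obs();print(o)
for n in("side","top"):
    cv2.imwrite(f"pics/{n}0.png",r.grab_frame(n));print(n,r.camera_info(n))
print(r.camera_info("wrist"))
E
```

```text
{'clock': 0.0, 'joints': array([-1.42309349,  0.47781754,  0.02235847,  1.55648139, -0.01148024,
        1.10929406, -0.08310207]), 'qvel': array([ 1.23140998e-03, -6.61486737e-04, -4.82688561e-04,  1.00933164e-03,
       -6.10888129e-06,  9.61023204e-04,  5.21012675e-04]), 'tau': array([-4.50796433e-04, -5.96455586e+01,  1.60763439e+00, -2.81189060e+01,
        1.24753907e-02,  9.52688337e-03,  3.06580012e-05]), 'tcp_pos': array([0.17066923, 0.65244   , 0.23030175]), 'orientation': array([ 0.19932878,  1.56152544, -0.20227353]), 'contact_force': array([-1.46139261,  0.23759591,  0.12797737]), 'moment': array([ 0.00903631, -0.01221686,  0.02099159]), 'grip_width': 0.08549129820191789}
side {'fx': 486.9143737809842, 'fy': 486.9143737809842, 'cx': 311.050681105322, 'cy': 236.74218609155275, 'D': array([-0.07179486,  0.        ,  0.        ,  0.        ,  0.        ]), 'xyz': array([ 0.09187491, -0.73298584,  0.67139593]), 'orientation': array([ 1.02993814, -0.23239397, -0.35645187])}
top {'fx': 440.930076476416, 'fy': 440.930076476416, 'cx': 322.30205371093484, 'cy': 248.25014871404002, 'D': array([0.00099028, 0.        , 0.        , 0.        , 0.        ]), 'xyz': array([0.38501194, 0.18266054, 1.27746474]), 'orientation': array([ 0.07223421, -0.05155645, -1.59553996])}
{'fx': 395.60382035224507, 'fy': 395.60382035224507, 'cx': 319.5569805053847, 'cy': 233.89187453285646, 'D': array([-0.04341746,  0.        ,  0.        ,  0.        ,  0.        ]), 'xyz': array([0.10752301, 0.67041018, 0.37278799]), 'orientation': array([-0.2243812 , -0.16968349,  1.30681187])}
```

View pics/top0.png

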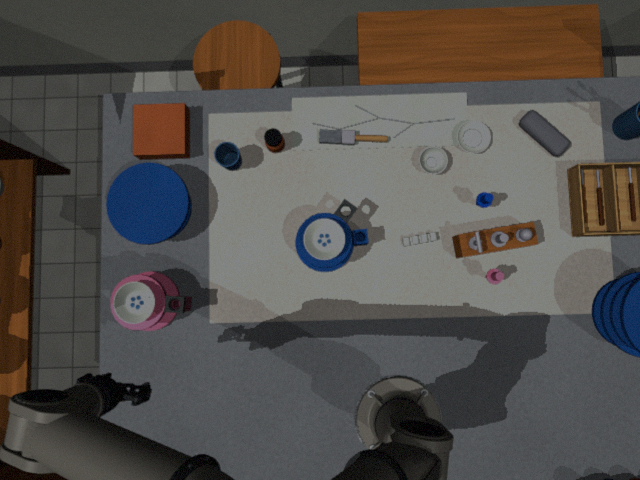

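View pics/side0.png

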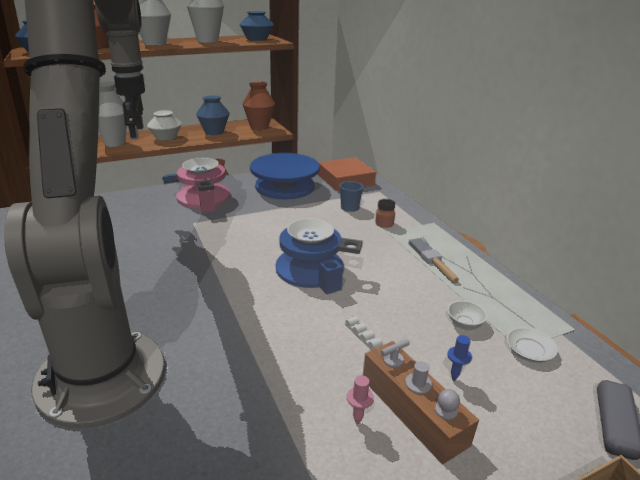

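The top view shows the turntable at about (324,242), its socket at (360,237) and the ear at about (346,208). The rack runs from (455,245) to (537,232), with the straight-knob pin in the middle at about (499,239). The side view confirms the order T-bar, cylinder, ball, with the cylinder at (420,376).

```bash
cat > h.py <<'E'
from bench import r
import cv2,numpy as np
from scipy.spatial.transform import Rotation as R
def ray(ci,p):
    K=np.array([[ci['fx'],0,ci['cx']],[0,ci['fy'],ci['cy']],[0,0,1]])
    u=cv2.undistortPoints(np.array([[p]],float),K,ci['D'])[0,0]
    return np.array(ci['xyz']),R.from_rotvec(ci['orientation']).apply([u[0],-u[1],-1])
def onz(ci,p,z):
    o,d=ray(ci,p); return o+d*(z-o[2])/d[2]
def proj(ci,X):
    c=R.from_rotvec(ci['orientation']).inv().apply(np.array(X)-ci['xyz'])
    K=np.array([[ci['fx'],0,ci['cx']],[0,ci['fy'],ci['cy']],[0,0,1]])
    return cv2.projectPoints(np.array([[c[0],-c[1],-c[2]]]),np.zeros(3),np.zeros(3),K,ci['D'])[0][0,0]
def target(pos,yaw=None):
    """shift (mm, tool axes) and turn (5deg units) from measured pose to pos, tool down, jaws y along world yaw (rad)"""
    o=r.get_obs();Rt=R.from_rotvec(o['orientation']);M=Rt.as_matrix()
    print('t',round(o['clock'],2),'tcp',o['tcp_pos'].round(4),'F',o['contact_force'].round(1),'w',round(o['grip_width'],4),'jaw yaw',np.degrees(np.arctan2(M[1,1],M[0,1])).round(1),'q7',o['joints'][6].round(2))
    print('shift mm',(1e3*Rt.inv().apply(np.array(pos)-o['tcp_pos'])).round(1))
    if yaw is not None:
        c=[]
        for k in(0,np.pi):
            x=np.array([0,0,-1.]);y=np.array([np.cos(yaw+k),np.sin(yaw+k),0]);T=R.from_matrix(np.c_[x,y,np.cross(x,y)])
            c.append((Rt.inv()*T).as_rotvec(degrees=True)/5)
        print('turn',min(c,key=np.linalg.norm).round(2),'alt',max(c,key=np.linalg.norm).round(2))
E
python3 - <<'E'
from h import *
im=cv2.imread('pics/top0.png');cv2.imwrite('pics/c1.png',cv2.resize(im[170:290,280:440],None,fx=5,fy=5,interpolation=cv2.INTER_CUBIC))
ci=r.camera_info('top')
for n,p,z in(('axis',(324,240),.112),('ear',(346,208),.088),('sock',(360,237),.07),('pin',(499,238),.107),('tbar',(475,242),.107),('ball',(525,234),.107)): print(n,onz(ci,p,z).round(4))
print(r.camera_info('wrist')['xyz']-r.get_obs()['tcp_pos'],R.from_rotvec(r.get_obs()['orientation']).as_matrix().round(2))
target([.43,.2,.3],0)
E
```

```text
axis [0.4988 0.1917 0.112 ]
ear [0.5871 0.1298 0.088 ]
sock [0.5085 0.0929 0.07  ]
pin [ 0.4923 -0.2724  0.107 ]
tbar [ 0.4833 -0.2085  0.107 ]
ball [ 0.5011 -0.3415  0.107 ]
[-0.0631449   0.01789057  0.14233844] [[-0.    0.25  0.97]
 [-0.    0.97 -0.25]
 [-1.   -0.    0.  ]]
t 0.1 tcp [0.1707 0.6525 0.2304] F [0.  0.5 0.1] w 0.0854 jaw yaw 75.3 q7 -0.08
shift mm [ -68.9 -372.3  365.4]
turn [1.507e+01 1.000e-02 1.000e-02] alt [-2.093e+01 -2.000e-02  1.000e-02]
```

View pics/c1.png

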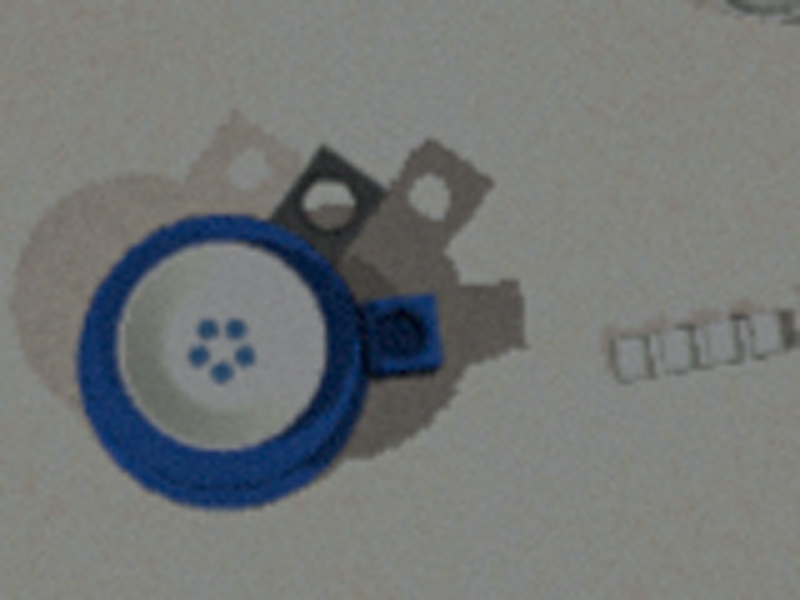

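Run:
```python
from h import *
ci=r.camera_info('top')
a=onz(ci,(324,238.8),.112);e=onz(ci,(345.2,209.6),.088);s=onz(ci,(359.8,236),.07)
print(a,e,s,np.linalg.norm((e-a)[:2]),np.linalg.norm((s-a)[:2]))
pe=np.arctan2(*(e-a)[1::-1]);ps=np.arctan2(*(s-a)[1::-1]);print(np.degrees([pe,ps]))
target([e[0],e[1],.22],pe+np.pi/2)
```

```text
[0.50197245 0.19166256 0.112     ] [0.58271205 0.13210981 0.088     ] [0.51130981 0.09337697 0.07      ] 0.10032653617686167 0.09872812422905054
[-36.41212282 -84.57305059]
t 0.1 tcp [0.1707 0.6525 0.2304] F [0.  0.5 0.1] w 0.0854 jaw yaw 75.3 q7 -0.08
shift mm [  11.2 -399.2  530.3]
turn [4.35 0.   0.02] alt [-3.165e+01 -3.000e-02  1.000e-02]
```

Call:
carry_out(targets=[0.085, 0, -0.02, 0.027, 0.2, 0, 0, 0.085, 0, -0.06, 0.08, 0.7, 0, 0, 0.085, 0, -0.1, 0.133, 1.1, 0, 0, 0.085, 0, -0.14, 0.186, 1.5, 0, 0, 0.085, 0, -0.18, 0.239, 2, 0, 0, 0.085, 0, -0.22, 0.292, 2.4, 0, 0, 0.085, 0, -0.26, 0.345, 2.8, 0, 0, 0.085, 0, -0.3, 0.4, 3.3, 0, 0, 0.085, 0, -0.34, 0.452, 3.7, 0, 0, 0.085, 0, -0.38, 0.505, 4.1, 0, 0, 0.085, 0.01, -0.399, 0.53, 4.35, 0, 0, 0.085, 0.011, -0.399, 0.53, 4.35, 0, 0])

```text
clock: 1.6
tcp_pos: [0.5843, 0.1264, 0.2194]
orientation: [0.5, 1.51, -0.508]
contact_force: [0.3, 0.2, 0.0]
grip_width: 0.0851
```

Run:
```python
from h import *
ci=r.camera_info('wrist');im=r.grab_frame('wrist');cv2.imwrite('pics/w1.png',im)
target([.583,.132,.22],np.radians(53.6))
for X in([.5827,.1321,.088],[.5113,.0934,.07],[.502,.1917,.112]):print(proj(ci,X))
import json;json.dump({k:np.array(v).tolist() for k,v in ci.items()},open('ci1.json','w'))
```

```text
t 1.65 tcp [0.5833 0.1288 0.2192] F [-0.4 -0.   0.1] w 0.0849 jaw yaw 53.3 q7 0.74
shift mm [-0.8  2.4 -2.2]
turn [-0.06  0.01  0.04] alt [ 3.594e+01  6.000e-02 -2.000e-02]
[324.55413299 216.91791886]
[223.83483906 166.46214372]
[323.93624622  59.58107803]
```

View pics/w1.png

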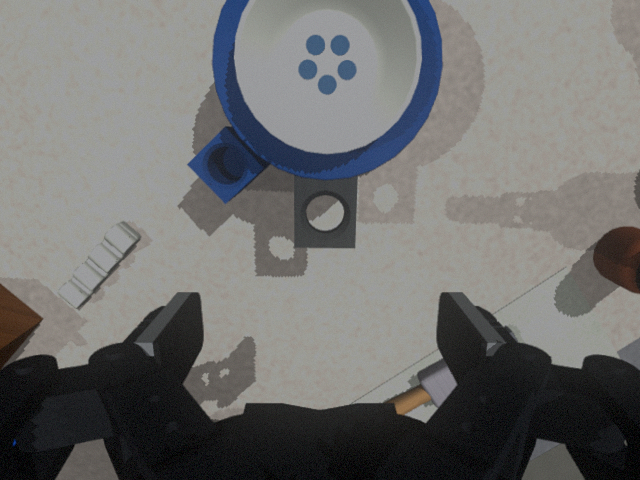

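The wrist view shows the ear hole at about (325,212), the socket mouth at (228,162) and the dish flowers around (327,65). The ear is centred on the jaws and aligned with them.

Run:
```python
from h import *
import json
ci=json.load(open('ci1.json'));ci['D']=np.array(ci['D'])
e=onz(ci,(325,212),.088);s=onz(ci,(228,162.5),.07);print(e,s,np.linalg.norm(e-s))
e=onz(ci,(325,247),.088)-onz(ci,(325,180),.088);print('ear dir',np.degrees(np.arctan2(e[1],e[0])))
for z in(.067,.15):target([.5845,.1305,z],np.radians(53.6))
```

```text
[0.58003903 0.13447968 0.088     ] [0.51095257 0.09771092 0.07      ] 0.08030492428834252
ear dir -36.73061117879486
t 1.65 tcp [0.5833 0.1288 0.2192] F [-0.4 -0.   0.1] w 0.0849 jaw yaw 53.3 q7 0.74
shift mm [152.2   2.6  -0.2]
turn [-0.06  0.01  0.04] alt [ 3.594e+01  6.000e-02 -2.000e-02]
t 1.65 tcp [0.5833 0.1288 0.2192] F [-0.4 -0.   0.1] w 0.0849 jaw yaw 53.3 q7 0.74
shift mm [69.2  2.3 -0.1]
turn [-0.06  0.01  0.04] alt [ 3.594e+01  6.000e-02 -2.000e-02]
```

Call:
carry_out(targets=[0.085, 0.04, 0.0025, 0, 0, 0, 0, 0.085, 0.09, 0.0025, 0, 0, 0, 0, 0.085, 0.13, 0.0025, 0, 0, 0, 0, 0.085, 0.15, 0.0025, 0, 0, 0, 0, 0.085, 0.15, 0.0025, 0, 0, 0, 0, 0.03, 0.15, 0.0025, 0, 0, 0, 0, 0.03, 0.15, 0.0025, 0, 0, 0, 0, 0.03, 0.15, 0.0025, 0, 0, 0, 0, 0.03, 0.15, 0.0025, 0, 0, 0, 0, 0.03, 0.15, 0.0025, 0, 0, 0, 0], squeeze=25)

```text
clock: 2.9
tcp_pos: [0.5857, 0.1307, 0.0707]
orientation: [0.5, 1.51, -0.503]
contact_force: [-1.5, 0.8, 6.3]
grip_width: 0.0439
```

Run:
```python
from h import *
o=r.get_obs();M=R.from_rotvec(o['orientation'])
a=np.array([.502,.1930]);g=o['tcp_pos'];d=g[:2]-a;print('r',np.hypot(*d),np.degrees(np.arctan2(d[1],d[0])))
target(g,np.radians(53.4))
# arc about the axis by th (clockwise)
for th in(8,16,24,32,40,47):
    t=np.radians(-th);p=a+np.array([[np.cos(t),-np.sin(t)],[np.sin(t),np.cos(t)]])@d
    print(th,(1e3*M.inv().apply([*p,g[2]]-g)).round(1),th/5)
```

```text
r 0.10431235940026498 -36.68056546726426
t 2.9 tcp [0.5857 0.1307 0.0707] F [-1.5  0.8  6.3] w 0.0439 jaw yaw 53.3 q7 0.8
shift mm [0. 0. 0.]
turn [-0.02  0.03  0.01] alt [ 3.598e+01  2.000e-02 -4.000e-02]
8 [  0.  -14.5  -1. ] 1.6
16 [  0.  -28.8  -4. ] 3.2
24 [  0.  -42.4  -9. ] 4.8
32 [  0.  -55.3 -15.8] 6.4
40 [  0.  -67.1 -24.4] 8.0
47 [  0.  -76.3 -33.1] 9.4
```

Call:
carry_out(targets=[0.03, -0.002, -0.007, 0, 0.8, 0, 0, 0.03, -0.002, -0.0145, -0.001, 1.6, 0, 0, 0.03, -0.002, -0.0288, -0.004, 3.2, 0, 0, 0.03, -0.002, -0.0424, -0.009, 4.8, 0, 0, 0.03, -0.002, -0.0553, -0.0158, 6.4, 0, 0, 0.03, -0.002, -0.0671, -0.0244, 8.0, 0, 0, 0.03, -0.002, -0.072, -0.0285, 8.7, 0, 0, 0.03, -0.002, -0.0763, -0.0331, 9.4, 0, 0, 0.03, -0.002, -0.0763, -0.0331, 9.4, 0, 0, 0.03, -0.002, -0.0763, -0.0331, 9.4, 0, 0])

```text
clock: 4.15
tcp_pos: [0.5129, 0.0897, 0.071]
orientation: [1.127, 1.256, -1.131]
contact_force: [7.7, 1.9, -26.3]
grip_width: 0.0437
```

Run:
```python
from h import *
ci=r.camera_info('wrist');im=r.grab_frame('wrist');cv2.imwrite('pics/w2.png',im)
print(proj(ci,[.511,.0955,.07]),proj(ci,[.511,.0955,.088]))
target([.511,.0955,.07],0)
c=cv2.resize(im[150:420,170:470],None,fx=2.2,fy=2.2,interpolation=cv2.INTER_CUBIC);cv2.imwrite('pics/w2c.png',np.clip(c*1.8,0,255).astype(np.uint8))
```

```text
[316.5812492  288.16952396] [316.21826721 308.63367285]
t 4.2 tcp [0.5128 0.0897 0.071 ] F [  7.8   2.1 -26. ] w 0.0434 jaw yaw 6.2 q7 0.18
shift mm [ 1.  -1.2 -6. ]
turn [ 1.23  0.03 -0.  ] alt [-34.77   0.     0.05]
```

View pics/w2c.png

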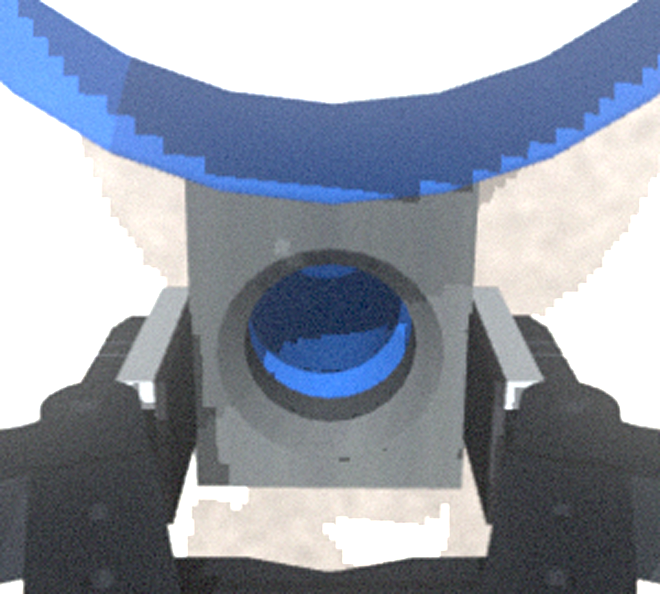

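The ear hole (330,333 in the crop) sits over the socket, whose chamfer arc is centred at about x=336. That is roughly 1 mm off, well inside the 5 mm play. Releasing and lifting now.

Call:
carry_out(targets=[0.085, 0.001, 0, 0, 0, 0, 0, 0.085, 0.001, 0, 0, 0, 0, 0, 0.085, 0.001, 0, 0, 0, 0, 0, 0.085, 0.001, 0, 0, 0, 0, 0, 0.085, -0.03, 0, 0, 0, 0, 0, 0.085, -0.09, 0, 0, 0, 0, 0, 0.085, -0.15, 0, 0, 0, 0, 0, 0.085, -0.18, 0, 0, 0, 0, 0, 0.085, -0.18, 0, 0, 0, 0, 0, 0.085, -0.18, 0, 0, 0, 0, 0])

```text
clock: 5.45
tcp_pos: [0.5122, 0.0902, 0.2504]
orientation: [1.127, 1.257, -1.131]
contact_force: [-0.6, 0.5, -1.4]
grip_width: 0.0848
```

Run:
```python
from h import *
ci=r.camera_info('wrist');im=r.grab_frame('wrist');cv2.imwrite('pics/w3.png',im)
print(proj(ci,[.511,.0955,.07]),proj(ci,[.511,.0955,.088]),proj(ci,[.502,.193,.112]))
target([.4923,-.2724,.27],np.arctan2(.0644,-.009)) 
target([.4923,-.2724,.27],np.arctan2(.009,.0644)) 
import json;json.dump({k:np.array(v).tolist() for k,v in ci.items()},open('ci3.json','w'))
c=cv2.resize(im[40:240,200:440],None,fx=3,fy=3,interpolation=cv2.INTER_CUBIC);cv2.imwrite('pics/w3c.png',np.clip(c*1.8,0,255).astype(np.uint8))
```

```text
[319.08634361 203.45844772] [319.04127474 207.7618526 ] [321.1759129   70.51891342]
t 5.5 tcp [0.5119 0.0901 0.2499] F [-0.1 -0.4 -0.3] w 0.0847 jaw yaw 6.2 q7 -0.01
shift mm [-18.8 -58.6 358.4]
turn [ 1.765e+01  5.000e-02 -1.000e-02] alt [-1.835e+01  1.000e-02  5.000e-02]
t 5.5 tcp [0.5119 0.0901 0.2499] F [-0.1 -0.4 -0.3] w 0.0847 jaw yaw 6.2 q7 -0.01
shift mm [-18.8 -58.6 358.4]
turn [-0.35  0.04  0.02] alt [35.65  0.04 -0.06]
```

View pics/w3c.png

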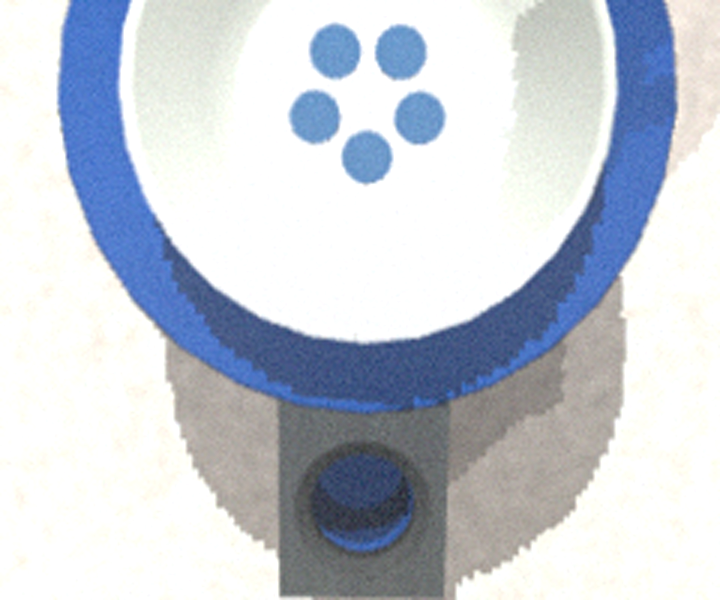

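The ear is released and hasn't moved. Its hole is at about (320,206) in the full frame (predicted (319,208)), and the socket mouth is concentric beneath it. Next, the pin.

Call:
carry_out(targets=[0.085, 0, -0.004, 0.03, 0, 0, 0, 0.085, 0, -0.013, 0.08, -0.1, 0, 0, 0.085, 0, -0.022, 0.135, -0.1, 0, 0, 0.085, 0, -0.031, 0.19, -0.15, 0, 0, 0.085, 0.01, -0.04, 0.245, -0.2, 0, 0, 0.085, 0.03, -0.049, 0.3, -0.3, 0, 0, 0.085, 0.05, -0.056, 0.345, -0.3, 0, 0, 0.085, 0.05, -0.0586, 0.3584, -0.3, 0, 0, 0.085, 0.05, -0.0586, 0.3584, -0.3, 0, 0, 0.085, 0.05, -0.0586, 0.3584, -0.3, 0, 0, 0.085, 0.05, -0.0586, 0.3584, -0.3, 0, 0])

```text
clock: 6.88
tcp_pos: [0.493, -0.271, 0.2015]
orientation: [1.105, 1.27, -1.11]
contact_force: [-1.3, 0.2, -1.0]
grip_width: 0.0849
```

Run:
```python
from h import *
import json
c3=json.load(open('ci3.json'));c3['D']=np.array(c3['D']);print('ear',onz(c3,(320.3,206.4),.088))
ci=r.camera_info('wrist');im=r.grab_frame('wrist');cv2.imwrite('pics/w4.png',im)
print(proj(ci,[.4923,-.2724,.107]))
target([.4923,-.2724,.20],np.radians(7.6)) 
json.dump({k:np.array(v).tolist() for k,v in ci.items()},open('ci4.json','w'))
```

```text
ear [0.51186393 0.09668546 0.088     ]
[318.38749959 239.91966923]
t 6.92 tcp [ 0.4929 -0.2712  0.2015] F [0.4 0.9 0.4] w 0.0849 jaw yaw 7.8 q7 0.85
shift mm [ 1.5 -0.7  1.1]
turn [0.04 0.03 0.01] alt [-3.596e+01 -2.000e-02  5.000e-02]
```

View pics/w4.png

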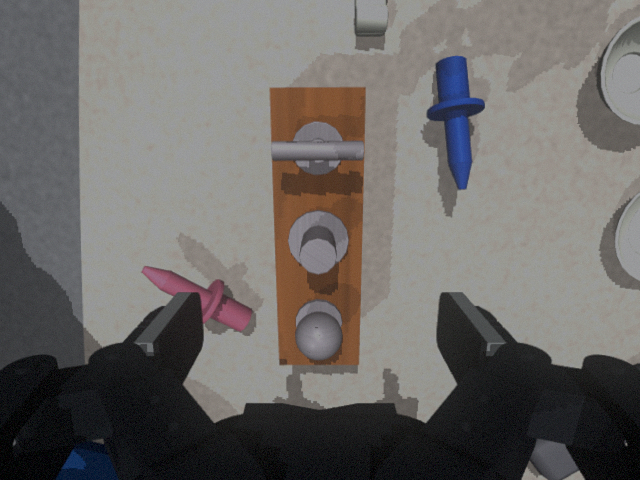

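The pin is in the middle, with its knob top at about (318,257) and its flange at (318,240). The jaws are perpendicular to the row. The blue and pink look-alikes lie flat on the table, below fingertip height.

Run:
```python
from h import *
import json
ci=json.load(open('ci4.json'));ci['D']=np.array(ci['D'])
print(onz(ci,(318.5,257),.107),onz(ci,(318,240),.071))
im=cv2.imread('pics/w4.png');hsv=cv2.cvtColor(im,cv2.COLOR_BGR2HSV)
m=((hsv[...,1]>110)&(hsv[...,0]<18)).astype(np.uint8);m[:, :250]=0;m[:,400:]=0
c=max(cv2.findContours(m,0,2)[0],key=cv2.contourArea);b=cv2.boxPoints(cv2.minAreaRect(c));print(b)
P=np.array([onz(ci,p,.066) for p in b]);print(P.mean(0),[np.degrees(np.arctan2(*(P[i+1]-P[i])[1::-1])) for i in(0,1)],[np.linalg.norm(P[i+1]-P[i]) for i in(0,1)])
```

```text
[ 0.49388127 -0.28348233  0.107     ] [ 0.49328839 -0.28277014  0.071     ]
[[273. 159.]
 [363. 159.]
 [363. 364.]
 [273. 364.]]
[ 0.49649482 -0.30660971  0.066     ] [np.float64(7.803727590957606), np.float64(-80.50944180562134)] [np.float64(0.062384520132386885), np.float64(0.16208424370781419)]
```

Run:
```python
from h import *
for n in('side','top'):
    ci=r.camera_info(n)
    for X in([.4935,-.283,.107],[.4923,-.2724,.107],[.4935,-.283,.071]):print(n,proj(ci,X))
a=cv2.imread('pics/side0.png')[335:425,370:470];b=cv2.imread('pics/top0.png')[205:265,445:545]
f=lambda x:cv2.resize(x,(600,int(600*x.shape[0]/x.shape[1])),interpolation=cv2.INTER_CUBIC)[:300]
A=cv2.resize(a,(300,270),interpolation=cv2.INTER_CUBIC);B=cv2.resize(b,(450,270),interpolation=cv2.INTER_CUBIC)
cv2.imwrite('pics/sb.png',np.clip(np.hstack([A,B])*1.5,0,255).astype(np.uint8))
```

```text
side [421.8118647  365.56689648]
side [417.51399954 361.44922386]
side [418.71936206 381.39678172]
top [503.00085908 237.44035396]
top [499.01085854 237.99608895]
top [497.80603335 238.79306272]
```

View pics/sb.png

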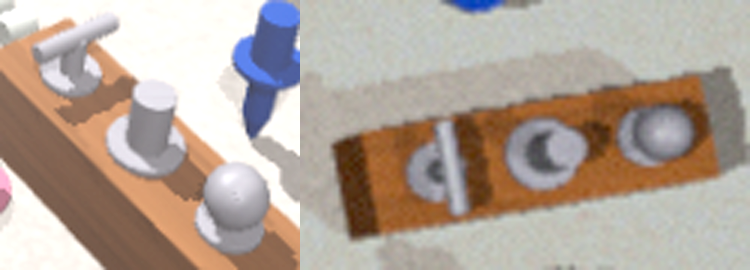

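Both overhead and side crops agree with the wrist estimate: pin at (0.494, -0.284).

Call:
carry_out(targets=[0.085, 0.02, -0.0007, 0.0125, 0, 0, 0, 0.085, 0.06, -0.0007, 0.0125, 0, 0, 0, 0.085, 0.1, -0.0007, 0.0125, 0, 0, 0, 0.085, 0.123, -0.0007, 0.0125, 0, 0, 0, 0.085, 0.123, -0.0007, 0.0125, 0, 0, 0, 0.0, 0.123, -0.0007, 0.0125, 0, 0, 0, 0.0, 0.123, -0.0007, 0.0125, 0, 0, 0, 0.0, 0.123, -0.0007, 0.0125, 0, 0, 0, 0.0, 0.123, -0.0007, 0.0125, 0, 0, 0, 0.0, 0.123, -0.0007, 0.0125, 0, 0, 0, 0.0, 0.123, -0.0007, 0.0125, 0, 0, 0], squeeze=50)

```text
clock: 8.3
tcp_pos: [0.4942, -0.2842, 0.0794]
orientation: [1.106, 1.268, -1.109]
contact_force: [-0.7, 1.0, 5.8]
grip_width: 0.023
```

Run:
```python
from h import *
target([.494,-.284,.20],np.radians(7.8))
```

```text
t 8.3 tcp [ 0.4942 -0.2842  0.0794] F [-0.7  1.   5.8] w 0.023 jaw yaw 7.8 q7 1.0
shift mm [-1.206e+02 -1.000e-01  2.000e-01]
turn [0.   0.03 0.  ] alt [-36.    -0.     0.05]
```

Call:
carry_out(targets=[0, -0.02, 0, 0, 0, 0, 0, 0, -0.06, 0, 0, 0, 0, 0, 0, -0.11, 0, 0, 0, 0, 0, 0, -0.15, 0.003, -0.015, 0, 0, 0, 0, -0.16, 0.009, -0.05, 0, 0, 0, 0, -0.16, 0.018, -0.1, 0, 0, 0, 0, -0.16, 0.0285, -0.155, 0, 0, 0, 0, -0.16, 0.039, -0.21, 0, 0, 0, 0, -0.16, 0.0485, -0.265, 0, 0, 0, 0, -0.16, 0.059, -0.32, 0, 0, 0, 0, -0.16, 0.066, -0.36, 0, 0, 0, 0, -0.16, 0.069, -0.375, 0, 0, 0])

```text
clock: 9.8
tcp_pos: [0.5112, 0.0999, 0.2391]
orientation: [1.104, 1.27, -1.106]
contact_force: [0.3, 0.1, -2.4]
grip_width: 0.0228
```

Run:
```python
from h import *
target([.5115,.0965,.19],np.radians(7.8))
```

```text
t 9.8 tcp [0.5112 0.0999 0.2391] F [ 0.3  0.1 -2.4] w 0.0228 jaw yaw 8.0 q7 0.02
shift mm [49.1 -0.2  3.3]
turn [ 0.05  0.02 -0.  ] alt [-3.595e+01  1.000e-02  4.000e-02]
```

Call:
carry_out(targets=[0, 0.025, 0, 0.0033, 0, 0, 0, 0, 0.054, 0, 0.0033, 0, 0, 0, 0, 0.054, 0, 0.0033, 0, 0, 0, 0, 0.054, 0, 0.0033, 0, 0, 0])

```text
clock: 10.3
tcp_pos: [0.5124, 0.0958, 0.1864]
orientation: [1.106, 1.269, -1.106]
contact_force: [-0.9, 0.5, -2.2]
grip_width: 0.0225
```

Run:
```python
from h import *
target([.5115,.0965,.161],np.radians(7.8)) 
ci=r.camera_info('wrist');im=r.grab_frame('wrist');sd=r.grab_frame('side');cs=r.camera_info('side')
t=r.get_obs()['tcp_pos'];print('wrist ear',proj(ci,[.5118,.0965,.088]),'tip',proj(ci,t-[0,0,.073]));print('side ear',proj(cs,[.5118,.0965,.088]),'tip',proj(cs,t-[0,0,.073]))
w=cv2.resize(im[130:330,220:420],(600,600),interpolation=cv2.INTER_CUBIC)[:,100:500]
u,v=proj(cs,[.5118,.0965,.1]).astype(int);print(u,v)
s=cv2.resize(sd[v-60:v+60,u-40:u+40],(400,600),interpolation=cv2.INTER_CUBIC)
cv2.imwrite('pics/ws.png',np.clip(np.hstack([w,s])*1.6,0,255).astype(np.uint8))
```

```text
t 10.3 tcp [0.5124 0.0958 0.1864] F [-0.9  0.5 -2.2] w 0.0225 jaw yaw 7.9 q7 0.09
shift mm [25.3 -0.8 -0.9]
turn [ 0.03  0.02 -0.02] alt [-3.597e+01  3.000e-02  4.000e-02]
wrist ear [318.54854776 235.05964925] tip [319.9438922  247.46103714]
side ear [331.19902043 256.59871479] tip [332.07367779 246.87043609]
331 252
```

View pics/ws.png

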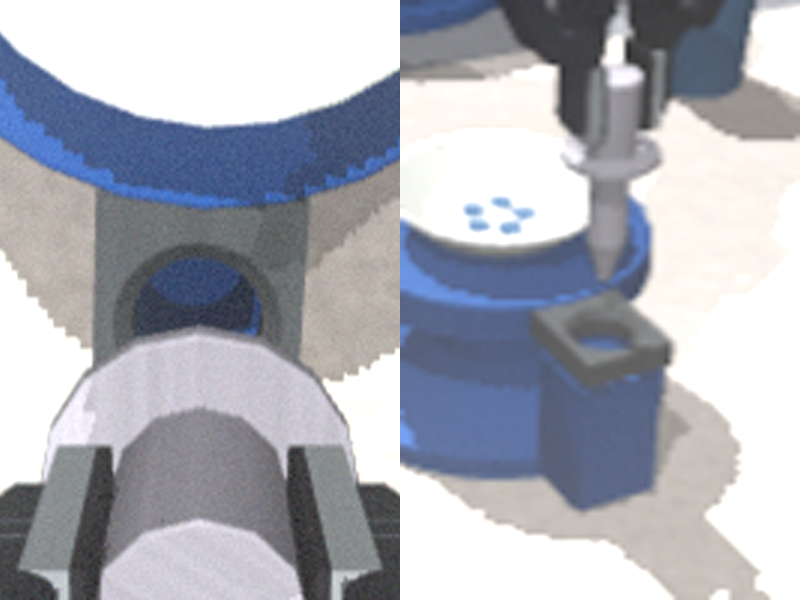

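The side view puts the pin tip at (332,248), above the ear hole at (331,257), within about 1 px of the prediction. Wrist view agrees. Lowering.

Call:
carry_out(targets=[0, 0.01, -0.0008, -0.0009, 0, 0, 0, 0, 0.022, -0.0008, -0.0009, 0, 0, 0, 0, 0.034, -0.0008, -0.0009, 0, 0, 0, 0, 0.046, -0.0008, -0.0009, 0, 0, 0, 0, 0.058, -0.0008, -0.0009, 0, 0, 0, 0, 0.07, -0.0008, -0.0009, 0, 0, 0, 0, 0.078, -0.0008, -0.0009, 0, 0, 0, 0, 0.078, -0.0008, -0.0009, 0, 0, 0])

```text
clock: 11.4
tcp_pos: [0.5116, 0.0968, 0.1079]
orientation: [1.106, 1.269, -1.106]
contact_force: [-0.6, -0.6, -2.8]
grip_width: 0.0225
```

Run:
```python
from h import *
target([.5115,.0965,.101],np.radians(7.8))
```

```text
t 11.4 tcp [0.5116 0.0968 0.1079] F [-0.6 -0.6 -2.8] w 0.0225 jaw yaw 8.0 q7 0.18
shift mm [ 6.9 -0.1  0.3]
turn [ 0.04  0.02 -0.02] alt [-3.596e+01  3.000e-02  3.000e-02]
```

No contact so far. Going down the rest of the way in small steps.

Call:
carry_out(targets=[0, 0.003, 0, 0, 0, 0, 0, 0, 0.005, 0, 0, 0, 0, 0, 0, 0.0065, 0, 0, 0, 0, 0, 0, 0.0065, 0, 0, 0, 0, 0])

```text
clock: 11.9
tcp_pos: [0.5119, 0.0966, 0.1015]
orientation: [1.106, 1.269, -1.106]
contact_force: [1.1, -0.3, -1.4]
grip_width: 0.0228
```

Call:
carry_out(targets=[0, 0.001, 0, 0, 0, 0, 0, 0, 0.001, 0, 0, 0, 0, 0, 0.05, 0.001, 0, 0, 0, 0, 0, 0.085, 0.001, 0, 0, 0, 0, 0, 0.085, 0.001, 0, 0, 0, 0, 0, 0.085, 0.001, 0, 0, 0, 0, 0, 0.085, -0.02, 0, 0, 0, 0, 0, 0.085, -0.07, 0, 0, 0, 0, 0, 0.085, -0.13, 0, 0, 0, 0, 0, 0.085, -0.15, 0, 0, 0, 0, 0, 0.085, -0.15, 0, 0, 0, 0, 0])

```text
clock: 13.28
tcp_pos: [0.5124, 0.0972, 0.2529]
orientation: [1.108, 1.268, -1.102]
contact_force: [-0.9, -0.2, -0.9]
grip_width: 0.0854
```

Run:
```python
from h import *
target([.5115,.0965,.25],np.radians(7.8)) 
im=r.grab_frame('wrist');sd=r.grab_frame('side');cs=r.camera_info('side')
w=cv2.resize(im[100:300,220:420],(600,600),interpolation=cv2.INTER_CUBIC)[:,100:500]
for z in(.088,.093,.129):print(z,proj(cs,[.5118,.0965,z]))
s=cv2.resize(sd[192:312,291:371],(400,600),interpolation=cv2.INTER_CUBIC)
cv2.imwrite('pics/ws2.png',np.clip(np.hstack([w,s])*1.6,0,255).astype(np.uint8))
```

```text
t 13.28 tcp [0.5124 0.0972 0.2529] F [-0.9 -0.2 -0.9] w 0.0854 jaw yaw 8.0 q7 0.02
shift mm [ 2.9 -1.   0.5]
turn [ 0.04  0.01 -0.06] alt [-3.596e+01  1.000e-01  1.000e-02]
0.088 [331.19902043 256.59871479]
0.093 [331.29398726 254.71423044]
0.129 [331.98946637 240.88570655]
```

View pics/ws2.png

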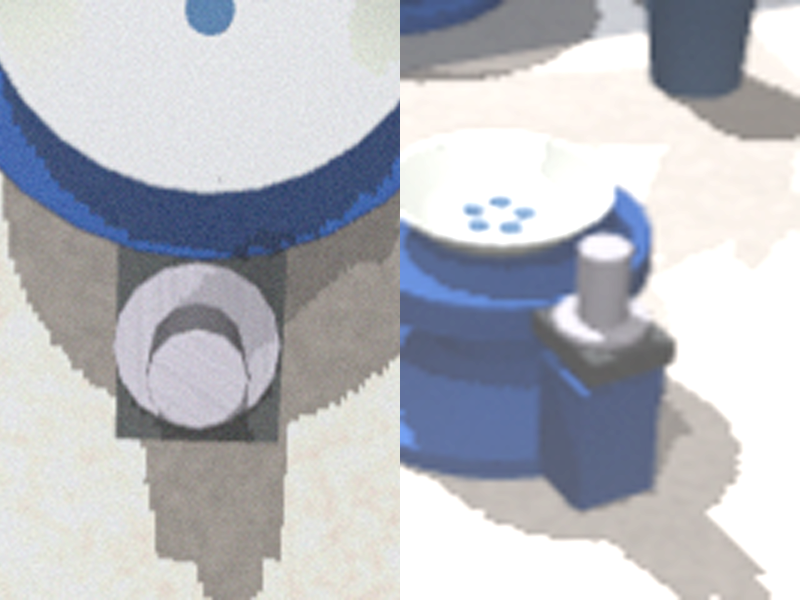

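The pin stands upright with its flange flat on the ear. The knob top is at (332.2,240.6) against (332.0,240.9) expected for a fully seated pin. The gripper is clear.

```bash
python3 -c "
from bench import r
print(r.hand_in())"
```

```text
the job is handed in; nothing more can be done
None
```

The turntable is locked. I gripped the ear, swung the head about 47° until its hole stood over the socket, and let go. Then I took the straight-knob steel pin from the middle of the rack, lowered it upright through the ear into the socket, and released it.

**Last checks:**
- **Pin seated:** from the side camera, the top of the knob is within 1 pixel of where a fully seated pin should be. Both final views show the flange flat on the ear.
- **Robot clear:** the gripper is open and above everything, and the wrist force reads about zero. The clock stood at about 13.3 s of the 54 s.

**Highest force seen:** the wrist force reached about 26 N while I held the ear, below the 120 N wrist limit. I only read it at the end of each move, so brief peaks would not show.

**Disagreements:** my first rough estimate of the pin's position was about 11 mm off. I corrected it from the wrist view before gripping, and the side and top views agreed. My estimates of the ear's final angle differed by about 1 mm at the hole, well inside the 5 mm of play.

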